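# Fit the V-anvil and set its clamp screw

### The job

Put the V-grooved anvil into the bore of the anvil holder, shank down and groove up, fully home and with its groove in line with the holder's two index lines, and let go of it. Then turn the holder's thumbscrew clockwise until it seats and back it off a quarter turn, so that the anvil stays captive but can still swivel. Finish while still gripping the thumbscrew in that backed-off position; leave the other things on the bench where they are.

Things in the scene. Friction and masses are not known exactly. Their poses are not given: they have to be found in the camera images.
- v_anvil: V-grooved anvil, 0.15-0.29 kg: dark brown steel block 38 x 38 x 24 mm high, V groove across its top, on a round shank 19.5 mm in diameter, 16 mm long; 40 mm in all. Starts standing on its shank. Origin: centre of the shank's lower end; z up, block from z = 16 to 40 mm. The groove runs along its x; the two block faces across its y are flat over the full height.
- holder: Anvil holder fixed to the bench: dark steel block 70 (x) x 180 (y) x 32 mm high, 10 mm high foot strips make it 108 mm wide. Origin: under its centre on the bench; z up. Bore at y = +48 mm, thumbscrew at y = -48 mm. Two bright index lines by the bore run along y. Home, the anvil's block rests on the holder's top (anvil origin 16 mm above the bench); half a turn round is equally right.
- holder_bore (a point): Centre of the mouth of the bore, on the holder's top face, 32 mm above the bench: a round hole 22 mm in diameter, 20 mm deep, its rim chamfered 2 mm. Axes as the holder's.
- screw_head (a point): Middle of the thumbscrew's head, on its upright axis, 65 mm above the bench. The head is an upright flat steel spade 10 mm thick (this point's x axis), 32 mm wide (its y axis), from 48 to 78 mm above the bench, on a 9 mm stem (15 mm collar under the spade). Pinch it across its thickness from above. These axes turn with the screw.
- clamp_screw (a joint): Angle in rad by which the thumbscrew is loosened: 0 = seated, a hard stop; grows counter-clockwise seen from above, to 3.4. Starts 1.75 to 2.8. Seated, the spade's width lies along the holder's y; a quarter turn loose (1.571) it stands across the block. Steady friction 0.06 N m; it stays where it is left and its height stays the same.
- flat_anvil: Another anvil, to be left alone: a flat round disc head 59 mm in diameter on a short shank, 30 mm high. Origin: centre of its underside.
- spot_anvil: Another anvil, to be left alone: a round, cone-topped pin 28 mm in diameter, 36 mm high. Origin: centre of its underside.
- loupe: A black loupe 33 mm in diameter, 35 mm high, standing on the bench; to be left alone. Origin: centre of its underside.
- eyepiece: A microscope eyepiece 32 mm in diameter, 46 mm high, black above and light below, standing on the bench; to be left alone. Origin: centre of its underside.
- tape_1: A roll of black tape 62 mm in diameter, 19 mm high; to be left alone. Origin: centre of its underside.
Not all that is in view belongs to the job. Leave any blue, turquoise or yellow look-alike of the v_anvil alone.

How it is judged:
By the outcome, as a careful person would: the job done as asked, in the order asked, and still so for the second after the job is handed in, while the arm keeps its last pose, push and grip.
It also fails if it takes over 72 s, if anything falls off the work surface, if the arm or the gripper's body presses on something with over 40 N, if the wrist force passes 120 N, or if a joint passes its speed limit or range.

### The arm

A 6-joint arm with a two-finger parallel gripper is mounted at the origin on a cart in front of the work surface, level with it; the furniture and walls round the work are solid. World frame = base frame: x ahead of the robot, y to its left, z up, the work surface at z = 0. Lengths are in m, angles in rad, forces in N, time in s.
With the tool pointing down it reaches from about 0.35 to 0.85 m from the base axis. Payload 8.1 kg.
Tool frame: the origin (TCP) lies between the finger pads; the fingertips stand 11 mm ahead of it and the grasp point (between the pads) lies 8 mm behind it; y points along the fingers, x is the direction in which the jaws open and shut, and the axes are right-handed (so a half turn about y gives the same grasp; the last joint's range is limited). The gripper opens to 93 mm and grips with 3 to 60 N. Pads are 15 mm wide; open, the fingers measure 128 mm over their backs; the gripper's body (75 mm by 188 mm) begins 65 mm behind the grasp point.
Start: joints at [-1.381, 0.13, 1.488, -0, 1.523, -0.085], TCP at [0.163, -0.577, 0.23] pointing down, gripper open.
Joint ranges: [-2.96, 2.96], [-0.89, 2.26], [0.02, 2.5], [-1.34, 4.48], [0, 2.73], [-2.66, 2.66]. Speed limits (rad/s): [2.39, 2.39, 2.79, 3.14, 3.14, 3.14].

### API

Orientations are given as a rotation vector (axis times angle).
In Python, from plant import readout, optics, robot gives the robot as it stands.
- The arm moves only by the shell command python3 -m creep 'ROWS' [FORCE]. ROWS is JSON, a list that holds one entry, the list of rows, each a list of 7 numbers: the closure, from 0 (fully open) to 1 (shut), then the shift along the tool's x, y, z in cm, then the turn, a rotation vector about the tool's x, y, z in degrees. In form: [[[grip, x, y, z, wx, wy, wz], ...]]. A call has exactly 8 rows; each row shifts and turns the pose as measured when the row begins, along the tool's axes as they then stand; what a row does not reach is not made up. A row lasts 1/10 s, in which the tool goes at most 50 mm and 8.59 degrees, less where a joint would pass 70% of its speed; a pose out of reach is approached as far as the arm can. A call is refused whole if a number of a shift passes 5 or a number of a turn 8.59, either way. A call with a gripper value outside its range is refused whole. The fingers move at their own pace and stop on an object; FORCE is the grip in N (left out, the last holds). Time passes only in rows, so rows that do not move let the fingers close, or fill a call up. It gives the time, the measured TCP pose, the force and the opening at its end, in the units of the state.
- readout.read_state(): the state, without advancing time (a new reading comes with each control period).
- optics.read_camera(name): name is "scene" or "top" or "wrist"; returns a dict with "frame" (480x640x3 uint8, red, green, blue), "depth" (480x640 float32, m along the optical axis (not along the pixel's ray), 0 where there is no reading), "intrinsics" (3x3 intrinsics, pixels), "dist_coeffs" ([k1, k2, p1, p2, k3] as OpenCV has them; the pictures are not rectified), "R" (3x3) and "t" (3): a world point X has camera coordinates R X + t. Camera axes: x right, y down, z forward; pixel columns grow to the right and rows downward; lengths in m; the calibration is good to about 2 mm. A picture is of the moment at which its call begins.
- robot.close_job(): hands the job in, once; it reports no verdict.
The state is a dict: "t": time; "q": joint angles; "dq": joint speeds; "joint_torque": joint torques, N m; "tool_pos": TCP position; "orientation": TCP orientation; "force": force on the tool from outside, world axes, zero at the start; "wrist_torque": the same for the moment, N m; "opening": finger opening in m.
Only numpy, scipy, OpenCV 4.12 (cv2) and the standard library are available. Lean on these libraries where they do the work, as an engineer would, in place of code of your own. Each camera call takes 0.05 s, during which the arm holds its last target. There are 200 camera calls.

## Working session

There is one attempt and no reset: what is moved stays moved. The work goes in short steps, Python scripts to look and compute and a shell command to move; the robot and the scene stay as the last step left them, time stands still between calls to the robot, and variables do not carry over. Pictures are saved under pics/ and viewed, about 8 in all and at most 12, crops included, and the job is handed in when it is done.

```bash
ls; mkdir -p pics; cat > h.py <<'E'
import numpy as np,cv2
from plant import readout,optics,robot
from scipy.spatial.transform import Rotation as Rn
def ray(c,uv):
    n=cv2.undistortPoints(np.array(uv,float).reshape(-1,1,2),c['intrinsics'],np.array(c['dist_coeffs'])).reshape(-1,2)
    d=np.c_[n,np.ones(len(n))]@c['R']; o=-c['R'].T@c['t']; return o,d
def onz(c,uv,z):
    o,d=ray(c,uv); return o+d*((z-o[2])/d[:,2])[:,None]
def proj(c,X):
    return cv2.projectPoints(np.array(X,float).reshape(-1,3),cv2.Rodrigues(c['R'])[0],c['t'],c['intrinsics'],np.array(c['dist_coeffs']))[0].reshape(-1,2)
def save(n,im): cv2.imwrite(n,im[:,:,::-1])
E
python3 - <<'E'
from h import *
s=readout.read_state();print({k:np.round(v,3) for k,v in s.items()})
print(Rn.from_rotvec(s['orientation']).as_matrix().round(3))
for n in('scene','top','wrist'):
    c=optics.read_camera(n);save(f'pics/{n}0.png',c['frame']);np.savez(f'{n}0.npz',**c);print(n,(-c['R'].T@c['t']).round(3),c['intrinsics'][0])
E
```

```text
pics
{'t': np.float64(0.0), 'q': array([-1.381,  0.131,  1.489, -0.   ,  1.523, -0.085]), 'dq': array([-0.   ,  0.001,  0.   , -0.001, -0.001, -0.001]), 'joint_torque': array([-3.0000e-03, -5.5984e+01, -4.9176e+01,  7.7000e-02,  3.5000e-02,
       -0.0000e+00]), 'tool_pos': array([ 0.163, -0.577,  0.229]), 'orientation': array([-1.326,  1.005, -1.003]), 'force': array([-0.124, -0.306, -0.065]), 'wrist_torque': array([ 0.033,  0.021, -0.051]), 'opening': np.float64(0.093)}
[[ 0.271 -0.     0.962]
 [-0.962  0.002  0.271]
 [-0.002 -1.     0.   ]]
scene [0.052 0.925 0.528] [497.92592208   0.         315.19158739]
top [0.393 0.125 1.22 ] [550.86750442   0.         324.32292471]
wrist [ 0.246 -0.554  0.383] [407.2910727    0.         317.16745958]
```

View pics/top0.png

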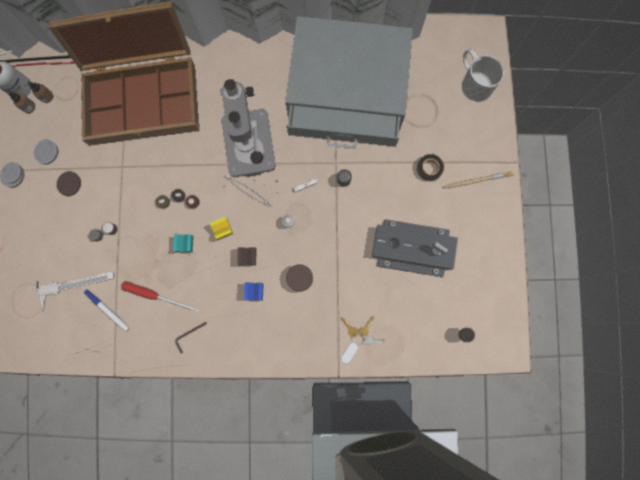

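View pics/scene0.png

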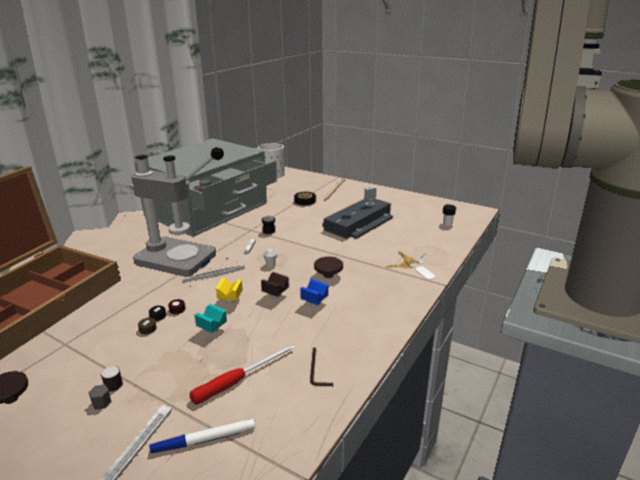

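The top view shows the brown v_anvil at about (247,257), with blue (254,292), yellow (221,229) and the flat disc (299,278) nearby. The holder is at about (415,247), with its bore at the left (393,243) and the spade at the right (440,247).

```bash
python3 - <<'E'
from h import *
c=dict(np.load('top0.npz'))
f=c['frame']
a=cv2.resize(f[235:285,215:290],None,fx=8,fy=8,interpolation=cv2.INTER_CUBIC)
b=cv2.resize(f[210:285,365:465],None,fx=8,fy=8,interpolation=cv2.INTER_CUBIC)
im=np.zeros((600,800,3),np.uint8);im[:]=b;save('pics/hold.png',im);save('pics/anv.png',a)
print('anvil top',onz(c,[[247,256]],.04),'bore',onz(c,[[393,243]],.032),'spade',onz(c,[[440,247]],.07),'flat',onz(c,[[299,278]],.03),'blue',onz(c,[[254,292]],.04))
# masks
g=f.astype(int).sum(2)
m=((g<140)).astype(np.uint8)
for k,ct in enumerate(cv2.findContours(m,0,2)[0]):
    r=cv2.minAreaRect(ct)
    if 150<cv2.contourArea(ct)<6000 and r[0][1]<345 and r[0][1]>150: print(r,cv2.contourArea(ct))
E
```

```text
anvil top [[0.53499824 0.29596384 0.04      ]] bore [[ 0.56081749 -0.02161354  0.032     ]] spade [[ 0.54564334 -0.11687534  0.07      ]] flat [[0.48701602 0.1839689  0.03      ]] blue [[0.45705065 0.28030304 0.04      ]]
```

View pics/hold.png

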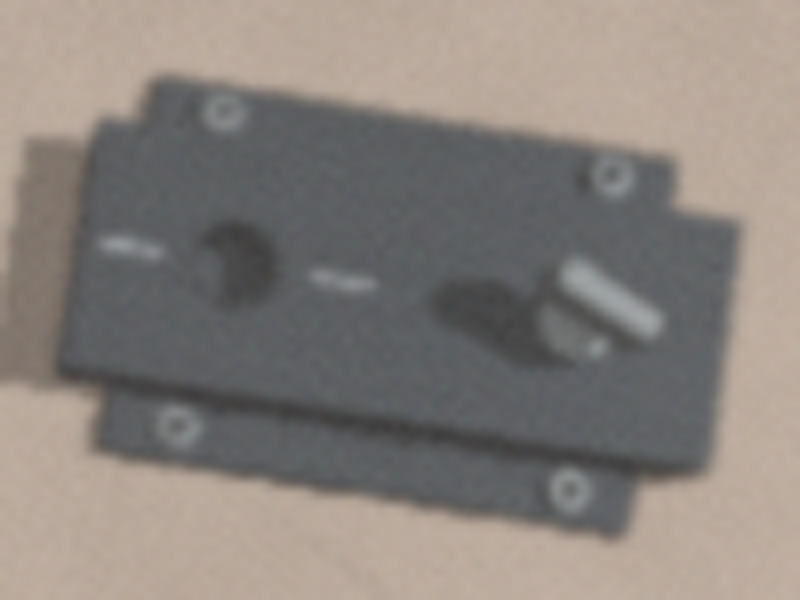

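View pics/anv.png

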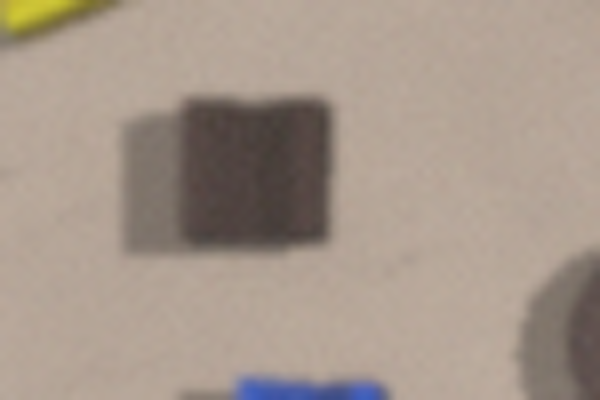

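Top crops: the index lines run from (130,243) to (345,280) in the holder crop, the bore is at about (235,263), and the spade top runs from (575,265) to (655,330). The anvil block is about 143 px square at (256,170) with its groove running up the image, so the jaws must close along world y.

```bash
python3 - <<'E'
from h import *
c=dict(np.load('top0.npz'))
q=lambda P,o:(np.array(P,float)+.5)/8-.5+np.array(o)
A=onz(c,q([[184,98],[328,98],[328,243],[183,243]],(215,235)),.04);print('anvil',A.mean(0).round(4),np.linalg.norm(np.diff(A,axis=0),axis=1).round(4))
H=(365,210)
L=onz(c,q([[100,240],[375,285]],H),.032);print('lines',L.round(4),np.degrees(np.arctan2(*(L[0]-L[1])[1::-1])),L.mean(0).round(4))
print('bore',onz(c,q([[237,263]],H),.032).round(4))
S=onz(c,q([[575,272],[650,325]],H),.078);print('spade',S.mean(0).round(4),np.linalg.norm(S[0]-S[1]),np.degrees(np.arctan2(*(S[0]-S[1])[1::-1])))
T=onz(c,q([[100,120],[742,220],[705,470],[60,375]],H),.032);print('block ctr',T.mean(0).round(4),np.linalg.norm(np.diff(T,axis=0),axis=1).round(4))
d=T[0]-T[1];print(np.degrees(np.arctan2(d[1],d[0])))
u=d/np.linalg.norm(d);print('bore,screw from block',T.mean(0)+.048*u,T.mean(0)-.048*u)
E
```

```text
anvil [0.5353 0.297  0.04  ] [0.0393 0.0395 0.0394]
lines [[ 0.5688  0.0131  0.032 ]
 [ 0.5555 -0.0619  0.032 ]] 79.93133257261793 [ 0.5622 -0.0244  0.032 ]
bore [[ 0.562  -0.0243  0.032 ]]
spade [ 0.5448 -0.1176  0.078 ] 0.024118023444745378 53.5638775502003
block ctr [ 0.5524 -0.0696  0.032 ] [0.1791 0.0701 0.1782]
80.4228487349044
bore,screw from block [ 0.56039906 -0.02225105  0.032     ] [ 0.54442701 -0.11691305  0.032     ]
```

```bash
python3 -m creep '[[[0,-2,0,4,0,0,0],[0,-2,0,4,0,0,0],[0,-2,0,4,0,0,0],[0,-2,0,4,0,0,0],[0,-2,0,4,0,0,0],[0,-2,0,4,0,0,0],[0,-2,0,4,0,0,0],[0,-2,0,4,0,0,0]]]' 20; python3 -m creep '[[[0,-4.5,0,1,0,2,0],[0,-4.5,0,1,0,2,0],[0,-4.5,0,1,0,2,0],[0,-4.5,0,1,0,2,0],[0,-4.5,0,1,0,2,0],[0,-4.5,0,1,0,2,0],[0,-4.5,0,1,0,2,0],[0,-4.5,0,1,0,2,0]]]'
```

```text
t: 0.95
tool_pos: [0.4312, -0.3307, 0.2256]
orientation: [-1.321, 1.017, -1.008]
force: [0.5, -0.8, 0.9]
opening: 0.0933
t: 1.75
tool_pos: [0.4605, 0.0503, 0.2239]
orientation: [-1.196, 1.237, -1.219]
force: [1.1, -0.2, -0.8]
opening: 0.0929
```

```bash
cat >> h.py <<'E'
def Ry(yaw):
    a=np.radians(yaw); x=np.array([np.cos(a),np.sin(a),0]); y=np.array([0,0,-1.]); return np.c_[x,y,np.cross(x,y)]
def to(p,yaw,s=None):
    s=s or readout.read_state(); R=Rn.from_rotvec(s['orientation']).as_matrix()
    print('t',round(float(s['t']),2),'pos',np.round(s['tool_pos'],4),'yaw',round(np.degrees(np.arctan2(R[1,0],R[0,0])),2),'F',np.round(s['force'],1),'M',np.round(s['wrist_torque'],2),'open',round(float(s['opening']),4))
    print(' shift cm',(R.T@(np.array(p)-s['tool_pos'])*100).round(2),'turn deg',np.degrees(Rn.from_matrix(R.T@Ry(yaw)).as_rotvec()).round(2))
E
python3 -c "
from h import *
to([.50,.297,.18],-90)"
```

```text
t 1.75 pos [0.4605 0.0503 0.2239] yaw -91.48 F [ 1.1 -0.2 -0.8] M [-0.01 -0.04 -0.04] open 0.0929
 shift cm [-24.73   4.56   3.35] turn deg [ 0.39 -1.47 -0.45]
```

```bash
python3 -m creep '[[[0,-3.6,0.6,0.5,0.1,-0.2,-0.1],[0,-3.6,0.6,0.5,0.1,-0.2,0],[0,-3.6,0.6,0.5,0.1,-0.2,-0.1],[0,-3.6,0.6,0.5,0.1,-0.2,0],[0,-3.6,0.6,0.5,0,-0.2,-0.1],[0,-3.6,0.6,0.5,0,-0.2,0],[0,-3,0.6,0.4,0,-0.2,0],[0,-0.5,0.5,0,0,0,0]]]'
python3 - <<'E'
from h import *
to([.5353,.297,.03],-90)
c=optics.read_camera('wrist');np.savez('w1.npz',**c);save('pics/w1.png',c['frame'])
print(proj(c,[[.5353,.297,.04]]),(c['R']@np.eye(3)).round(2))
E
```

```text
t: 2.55
tool_pos: [0.4968, 0.3172, 0.1755]
orientation: [-1.208, 1.206, -1.204]
force: [-0.4, 0.2, 0.9]
opening: 0.0931
t 2.55 pos [0.4968 0.3172 0.1755] yaw -89.74 F [-0.4  0.2  0.9] M [-0.04  0.02 -0.  ] open 0.0931
 shift cm [ 2.08 14.55  3.82] turn deg [-0.07  0.26 -0.17]
[[346.59100377 184.97493923]] [[ 0.   -1.   -0.  ]
 [-0.95 -0.01  0.3 ]
 [-0.3   0.   -0.95]]
```

View pics/w1.png

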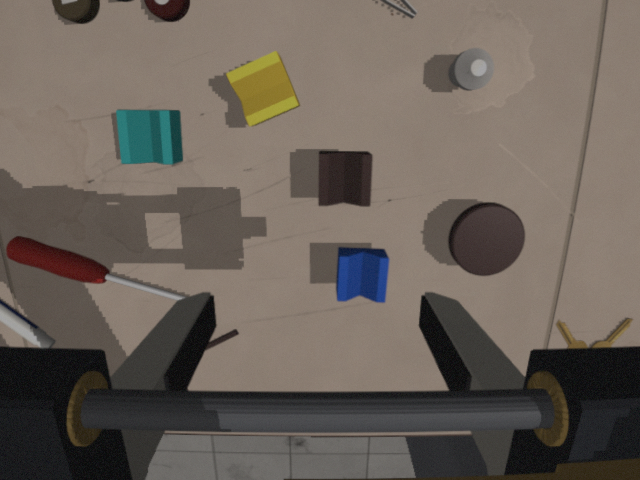

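The brown block spans (319–372, 152–206), within about 2 px of where the top camera put it sideways. Blue (362,275), the disc (486,240) and spot pin (472,68) are clear of the jaws.

```bash
python3 - <<'E'
from h import *
c=dict(np.load('w1.npz'));g=c['frame'].astype(int)
m=((g.sum(2)<190)&(g[...,0]>=g[...,2])).astype(np.uint8);m[:140]=0;m[215:]=0;m[:,:305]=0;m[:,390:]=0
m=cv2.morphologyEx(m,cv2.MORPH_OPEN,np.ones((5,5)))
ct=max(cv2.findContours(m,0,1)[0],key=cv2.contourArea);print(cv2.boundingRect(ct),cv2.minAreaRect(ct))
x,y,w,h=cv2.boundingRect(ct)
print(onz(c,[[x,y+h],[x+w,y+h],[x,y+h/2],[x+w,y+h/2]],.04).round(4), onz(c,[[x+w/2,y]],.016).round(4))
to([.5353,.297,.08],-90)
E
```

```text
(319, 151, 53, 55) ((344.4435119628906, 177.76109313964844), (52.20868682861328, 53.733211517333984), 1.4320961236953735)
[[0.5198 0.3166 0.04  ]
 [0.5201 0.2781 0.04  ]
 [0.5398 0.3168 0.04  ]
 [0.5401 0.279  0.04  ]] [[0.5572 0.2968 0.016 ]]
t 2.6 pos [0.4962 0.3163 0.1743] yaw -89.76 F [-1.4  0.1 -1.2] M [-0.06  0.03 -0.  ] open 0.0929
 shift cm [1.96 9.43 3.91] turn deg [ 0.02  0.24 -0.11]
```

```bash
python3 -m creep '[[[0,0.4,1.3,0.8,0,0,0],[0,0.4,1.3,0.8,0,0,0],[0,0.4,1.3,0.8,0,0,0],[0,0.4,1.3,0.8,0,0,0],[0,0.3,1.3,0.5,0,0,0],[0,0,1.3,0.3,0,0,0],[0,0,1.2,0.1,0,0,0],[0,0,0,0,0,0,0]]]'
python3 -c "
from h import *
to([.5378,.2975,.030],-90)"
```

```text
t: 3.4
tool_pos: [0.5406, 0.289, 0.0743]
orientation: [-1.212, 1.213, -1.21]
force: [-0.7, -0.3, -0.2]
opening: 0.0932
t 3.4 pos [0.5406 0.289  0.0743] yaw -90.1 F [-0.7 -0.3 -0.2] M [ 0.05 -0.    0.01] open 0.0932
 shift cm [-0.86  4.43 -0.27] turn deg [ 0.21 -0.1   0.07]
```

```bash
python3 -m creep '[[[0,-0.4,0.5,-0.1,0,0,0],[0,-0.3,0.7,-0.1,0,0,0],[0,-0.1,0.8,0,0,0,0],[0,0,0.8,0,0,0,0],[0,0,0.8,0,0,0,0],[0,0,0.5,0,0,0,0],[0,0,0.2,0,0,0,0],[0,0,0,0,0,0,0]]]'
python3 -c "
from h import *
to([.5378,.2975,.030],-90)"
```

```text
t: 4.2
tool_pos: [0.5382, 0.2994, 0.0288]
orientation: [-1.211, 1.21, -1.208]
force: [0.4, 0.3, 0.3]
opening: 0.0928
t 4.2 pos [0.5382 0.2994 0.0288] yaw -89.98 F [0.4 0.3 0.3] M [-0.01  0.   -0.02] open 0.0928
 shift cm [ 0.19 -0.12 -0.04] turn deg [0.11 0.02 0.01]
```

```bash
python3 -m creep '[[[0,0.15,-0.1,0,0,0,0],[0.4,0,0,0,0,0,0],[0.5,0,0,0,0,0,0],[0.6,0,0,0,0,0,0],[0.8,0,0,0,0,0,0],[1,0,0,0,0,0,0],[1,0,0,0,0,0,0],[1,0,0,0,0,0,0]]]' 25
python3 -c "
from h import *
to([.5378,.2975,.12],-90)"
```

```text
t: 5.0
tool_pos: [0.5395, 0.298, 0.0316]
orientation: [-1.208, 1.209, -1.209]
force: [1.4, -0.0, 0.4]
opening: 0.0414
t 5.0 pos [0.5395 0.298  0.0316] yaw -90.0 F [ 1.4 -0.   0.4] M [-0.01 -0.    0.02] open 0.0414
 shift cm [ 0.05 -8.84 -0.16] turn deg [-0.03 -0.   -0.05]
```

Still closing (41 mm, block 38 mm); let it finish, then lift gently.

```bash
python3 -m creep '[[[1,0,0,0,0,0,0],[1,0,0,0,0,0,0],[1,0,0,0,0,0,0],[1,0,-0.3,0,0,0,0],[1,0,-0.8,0,0,0,0],[1,0,-1,0,0,0,0],[1,0,-1.5,0,0,0,0],[1,0,-1.5,0,0,0,0]]]'
python3 -c "
from h import *
to([.49,-.023,.13],-10)"
```

```text
t: 5.8
tool_pos: [0.537, 0.297, 0.0831]
orientation: [-1.214, 1.212, -1.208]
force: [1.0, 0.3, -1.8]
opening: 0.0379
t 5.8 pos [0.537  0.297  0.0831] yaw -90.0 F [ 1.   0.3 -1.8] M [ 0.07 -0.04  0.01] open 0.0379
 shift cm [32.   -4.61 -4.72] turn deg [  0.32 -80.    -0.13]
```

```bash
python3 -m creep '[[[1,2,-1,0,0,0,0],[1,4,-1,0,0,0,0],[1,4.5,-1,0,0,0,0],[1,4.5,-0.8,0,0,0,0],[1,4.5,-0.5,0,0,0,0],[1,4,0,0,0,0,0],[1,3,0,0,0,0,0],[1,2,0,0,0,0,0]]]'
python3 -m creep '[[[1,0,0,0,0,-6,0],[1,0,0,0,0,-8,0],[1,0,0,0,0,-8,0],[1,0,0,0,0,-8,0],[1,0,0,0,0,-8,0],[1,0,0,0,0,-8,0],[1,0,0,0,0,-8,0],[1,0,0,0,0,-8,0]]]'
python3 -c "
from h import *
to([.5620,-.0235,.11],-10)"
```

```text
t: 6.6
tool_pos: [0.5438, 0.0064, 0.1462]
orientation: [-1.198, 1.192, -1.211]
force: [0.1, 0.3, -2.1]
opening: 0.0378
t: 7.4
tool_pos: [0.5477, 0.0008, 0.1613]
orientation: [-1.535, 0.325, -0.377]
force: [-0.0, 0.6, -1.9]
opening: 0.0377
t 7.4 pos [0.5477 0.0008 0.1613] yaw -25.7 F [-0.   0.6 -1.9] M [-0.04 -0.04  0.01] open 0.0377
 shift cm [ 2.19  5.18 -1.64] turn deg [ -0.55 -15.69   1.84]
```

```bash
python3 -m creep '[[[1,0,0,-1,0,-4,0.4],[1,0,0,-2,-0.2,-4,0.4],[1,0,0,-2,-0.2,-4,0.4],[1,0,0,-2,-0.2,-2,0.4],[1,0,0,-1.5,0,-1,0.2],[1,0,0,-1,0,0,0],[1,0,0,-0.5,0,0,0],[1,0,0,0,0,0,0]]]'
python3 - <<'E'
from h import *
to([.5620,-.0235,.11],-10)
c=optics.read_camera('wrist');np.savez('w2.npz',**c);save('pics/w2.png',c['frame'])
print(proj(c,[[.5620,-.0235,.032]]))
E
```

```text
t: 8.2
tool_pos: [0.5225, -0.0982, 0.1735]
orientation: [-1.57, 0.122, -0.144]
force: [0.7, 1.0, -2.0]
opening: 0.038
t 8.2 pos [ 0.5225 -0.0982  0.1735] yaw -9.69 F [ 0.7  1.  -2. ] M [ 0.03 -0.04 -0.02] open 0.038
 shift cm [2.55 6.37 8.04] turn deg [0.1  0.31 0.8 ]
[[349.69333521 122.21552003]]
```

View pics/w2.png

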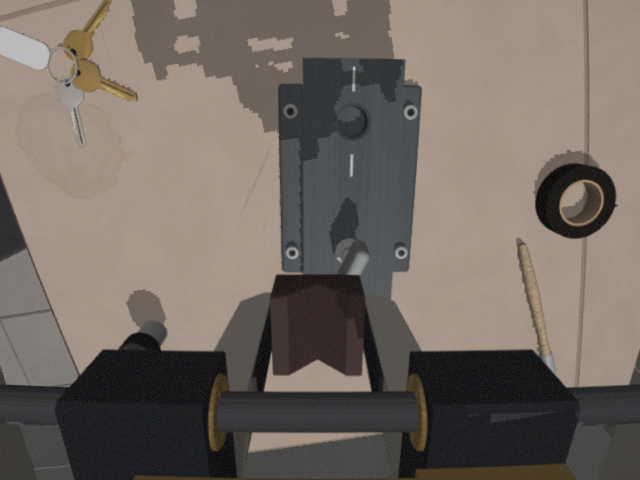

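The wrist view shows the bore at about (352,121), against a prediction of (350,122). Index lines are at (353,67–92) and (351,155–177), the spade is near (352,260), and the anvil hangs straight in the jaws.

```bash
python3 - <<'E'
from h import *
c=dict(np.load('w2.npz'));f=c['frame'];g=cv2.cvtColor(f,cv2.COLOR_RGB2GRAY).astype(int)
m=(g>130).astype(np.uint8);roi=np.zeros_like(m);roi[60:100,335:370]=1;roi[145:185,335:370]=1
P=[]
for ct in cv2.findContours(m*roi,0,1)[0]:
    if cv2.contourArea(ct)>10: P.append(cv2.boundingRect(ct));print(P[-1])
y,x=np.nonzero(m*roi);
W=onz(c,np.c_[x,y],.032);vx,vy,x0,y0=cv2.fitLine(W[:,:2].astype(np.float32),2,0,.01,.01).ravel()
print('yaw',np.degrees(np.arctan2(vy,vx)),'n',len(x))
ends=[]
for (a,b,w,h) in P: ends+= [[a+w/2,b],[a+w/2,b+h]]
E=onz(c,ends,.032);print(E.round(4),'mid',E.mean(0))
dark=(g<38).astype(np.uint8);r=np.zeros_like(m);r[98:142,330:372]=1;ct=max(cv2.findContours(dark*r,0,1)[0],key=cv2.contourArea);print('bore px',cv2.minEnclosingCircle(ct),onz(c,[cv2.minEnclosingCircle(ct)[0],[352,121]],.032))
s=readout.read_state();R=Rn.from_rotvec(s['orientation']).as_matrix();p=s['tool_pos']
zt=p[2]+.0087
C=onz(c,[[272,276],[361,276],[363,374],[275,375]],zt);print('anvil corners in tool mm',((C-p)@R*1000).round(1))
k=f[260:390,250:390];save('pics/k.png',cv2.resize(k,None,fx=4,fy=4,interpolation=2))
k=f[50:190,300:420];save('pics/k2.png',cv2.resize(k,None,fx=4,fy=4,interpolation=2))
E
```

```text
(350, 154, 3, 23)
(352, 84, 3, 7)
yaw 80.1022 n 93
[[ 0.56   -0.0455  0.032 ]
 [ 0.5576 -0.0618  0.032 ]
 [ 0.5684  0.0013  0.032 ]
 [ 0.5677 -0.0033  0.032 ]] mid [ 0.56342897 -0.02733591  0.032     ]
bore px ((362.5, 121.0), 10.012592315673828) [[ 0.57099706 -0.02415973  0.032     ]
 [ 0.56371899 -0.02294922  0.032     ]]
anvil corners in tool mm [[-15.8  -9.   25.5]
 [ 18.5  -8.5  25.3]
 [ 20.9  -8.4 -19.3]
 [-16.1  -8.9 -19.4]]
```

View pics/k2.png

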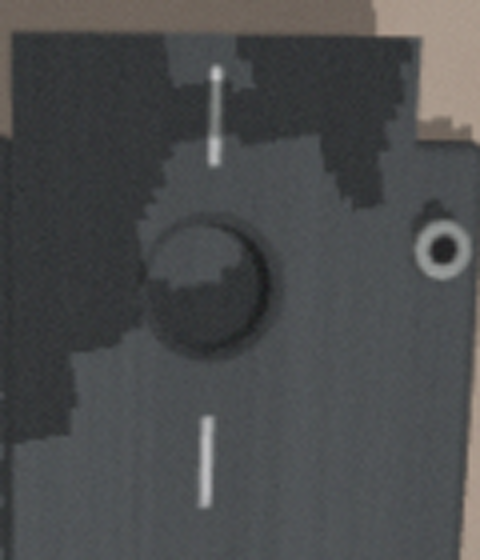

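View k.

Chamfered rim is centred at full-frame (353.1,121.4), and the line inner ends at v=91.3 and 153.8 straddle it. Now the anvil in the jaws.

View pics/k.png

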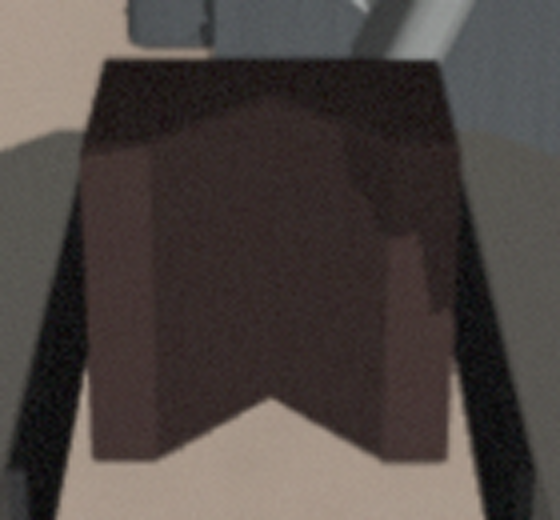

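```bash
python3 - <<'E'
from h import *
c=dict(np.load('w2.npz'))
s=readout.read_state();R=Rn.from_rotvec(s['orientation']).as_matrix();p=s['tool_pos']
print(p)
q=lambda P,o:(np.array(P,float)+.5)/4-.5+np.array(o)
C=onz(c,q([[83,152],[458,148],[447,462],[93,461]],(250,260)),p[2]+.0087);C=(C-p)@R*1000;print(C.round(1),C.mean(0))
B=onz(c,q([[105,60],[438,60]],(250,260)),p[2]+.0087-.024);B=(B-p)@R*1000;print(B.round(1))
b=onz(c,q([[212.5,286]],(300,50)),.032);print('bore',b,((b-p)@R*1000).round(1))
o=-c['R'].T@c['t'];print('cam in tool',((o-p)@R*1000).round(1));print((c['R']@R).round(4))
E
```

```text
[ 0.52262681 -0.09780964  0.1735448 ]
[[-16.7  -9.   16.3]
 [ 20.   -8.4  16.5]
 [ 20.2  -8.4 -19.9]
 [-17.   -8.9 -19.4]] [ 1.61262669 -8.67549149 -1.59259874]
[[-16.9  15.   16.4]
 [ 20.4  15.6  16.2]]
bore [[ 0.56422603 -0.02311994  0.032     ]] [[ 26.5 141.8  80.9]]
cam in tool [   1.6 -154.2   84.4]
[[ 1.000e+00  2.000e-04  1.000e-04]
 [ 2.000e-04 -3.004e-01 -9.538e-01]
 [-2.000e-04  9.538e-01 -3.004e-01]]
```

```bash
python3 -m creep '[[[1,0.3,0,1.5,0,0,0.2],[1,0.5,0.5,1.8,0,0,0.2],[1,0.5,1,1.8,0,0,0.2],[1,0.5,1.3,1.5,0,0,0.2],[1,0.4,1.5,1,0,0,0],[1,0.2,1.2,0.3,0,0,0],[1,0,1,0,0,0,0],[1,0,0.3,0,0,0,0]]]'
python3 -c "
from h import *
to([.5609,-.0217,.069],-9.8)"
```

```text
t: 9.05
tool_pos: [0.5618, -0.0178, 0.1034]
orientation: [-1.568, 0.131, -0.133]
force: [0.0, -0.0, -2.0]
opening: 0.0376
t 9.05 pos [ 0.5618 -0.0178  0.1034] yaw -9.62 F [ 0. -0. -2.] M [-0.04 -0.03 -0.01] open 0.0376
 shift cm [-0.03  3.44 -0.4 ] turn deg [0.05 0.18 0.09]
```

```bash
python3 -m creep '[[[1,0,0.5,-0.2,0,0.2,0],[1,0,0.8,-0.2,0,0,0],[1,0,0.8,0,0,0,0],[1,0,0.5,0,0,0,0],[1,0,0.3,0,0,0,0],[1,0,0.1,0,0,0,0],[1,0,0,0,0,0,0],[1,0,0,0,0,0,0]]]'
python3 - <<'E'
from h import *
to([.5609,-.0217,.069],-9.8)
c=optics.read_camera('scene');np.savez('s3.npz',**c)
p=proj(c,[[.563,-.023,.032]])[0];print(p)
u,v=p.astype(int)
c2=optics.read_camera('wrist');np.savez('w3.npz',**c2)
a=cv2.resize(c['frame'][v-60:v+35,u-65:u+65],(800,585),interpolation=2);save('pics/s3.png',a)
E
```

```text
t: 9.85
tool_pos: [0.5609, -0.0245, 0.0714]
orientation: [-1.568, 0.135, -0.139]
force: [-0.6, -0.3, -1.9]
opening: 0.0375
t 9.85 pos [ 0.5609 -0.0245  0.0714] yaw -10.0 F [-0.6 -0.3 -1.9] M [-0.04 -0.1  -0.04] open 0.0375
 shift cm [-0.05  0.24  0.27] turn deg [ 0.08 -0.2   0.13]
[345.60708832 216.77486092]
```

View pics/s3.png

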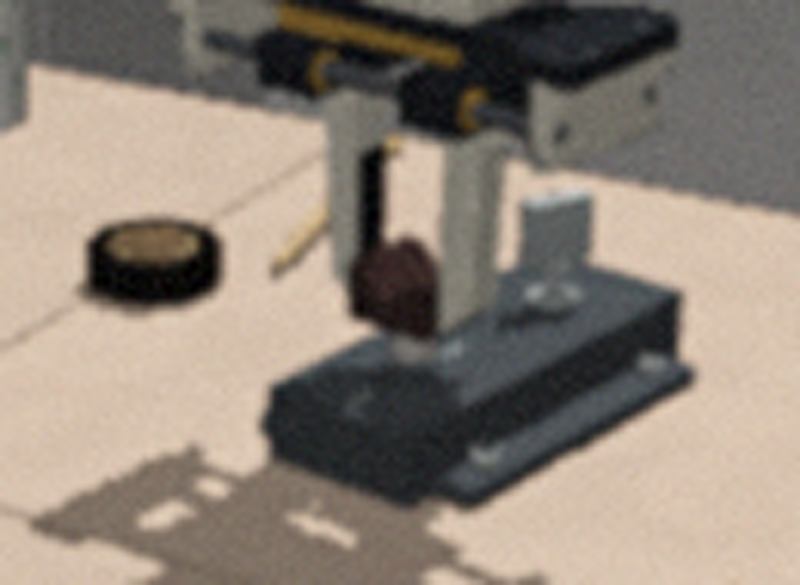

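The scene view shows the shank (at crop (415,350)) hanging over the bore, near the inner end of the index line. Next a small correction in tool z, then a slow descent watching the force.

```bash
python3 -m creep '[[[1,0,0,0.2,0,0,0],[1,0,0.2,0.1,0,0,0],[1,0,0.3,0,0,0,0],[1,0,0.3,0,0,0,0],[1,0,0.3,0,0,0,0],[1,0,0.3,0,0,0,0],[1,0,0.2,0,0,0,0],[1,0,0,0,0,0,0]]]'
python3 -c "
from h import *
to([.5609,-.0217,.0475],-9.8)"
```

```text
t: 10.75
tool_pos: [0.5618, -0.0211, 0.0543]
orientation: [-1.568, 0.135, -0.139]
force: [0.8, 0.2, -1.5]
opening: 0.0377
t 10.75 pos [ 0.5618 -0.0211  0.0543] yaw -9.98 F [ 0.8  0.2 -1.5] M [-0.05  0.01 -0.01] open 0.0377
 shift cm [-0.08  0.68 -0.08] turn deg [ 0.07 -0.18  0.17]
```

Shank is in the bore: z is 0.054, and a shank tip resting on the top face would hold it at 0.0635. There is no contact force, so I'll go home gently.

```bash
python3 -m creep '[[[1,0,0.2,0,0,0,0],[1,0,0.2,0,0,0,0],[1,0,0.2,0,0,0,0],[1,0,0.1,0,0,0,0],[1,0,0.1,0,0,0,0],[1,0,0,0,0,0,0],[1,0,0,0,0,0,0],[1,0,0,0,0,0,0]]]'
python3 -c "
from h import *
to([.5609,-.0217,.0475],-9.8)"
```

```text
t: 11.55
tool_pos: [0.5625, -0.0212, 0.048]
orientation: [-1.568, 0.134, -0.14]
force: [-0.1, 0.4, -1.2]
opening: 0.0377
t 11.55 pos [ 0.5625 -0.0212  0.048 ] yaw -9.98 F [-0.1  0.4 -1.2] M [-0.04 -0.03 -0.01] open 0.0377
 shift cm [-0.15  0.05 -0.08] turn deg [ 0.07 -0.18  0.23]
```

```bash
python3 -m creep '[[[1,0,0.1,0,0,-0.1,0],[1,0,0.1,0,0,-0.1,0],[1,0,0.1,0,0,0,0],[1,0,0.1,0,0,0,0],[1,0,0.1,0,0,0,0],[1,0,0,0,0,0,0],[1,0,0,0,0,0,0],[1,0,0,0,0,0,0]]]'
python3 -c "
from h import *
to([.5609,-.0217,.0475],-9.8)"
```

```text
t: 12.35
tool_pos: [0.5629, -0.0212, 0.0477]
orientation: [-1.568, 0.131, -0.136]
force: [-0.7, -0.2, 0.2]
opening: 0.0378
t 12.35 pos [ 0.5629 -0.0212  0.0477] yaw -9.73 F [-0.7 -0.2  0.2] M [-0.01  0.11  0.01] open 0.0378
 shift cm [-0.19  0.02 -0.09] turn deg [0.09 0.07 0.21]
```

Home: it stopped at 0.0477 and the weight came off. Release and lift.

```bash
python3 -m creep '[[[0.5,0,0,0,0,0,0],[0.5,0,0,0,0,0,0],[0.4,0,0,0,0,0,0],[0.2,0,0,0,0,0,0],[0,0,0,0,0,0,0],[0,0,0,0,0,0,0],[0,0,-0.5,0,0,0,0],[0,0,-1.5,0,0,0,0]]]'
python3 -m creep '[[[0,0,-2,0,0,0,0],[0,0,-2.5,-0.5,0,0,0],[0,0,-2.5,-1,0,0,0],[0,0,-2.5,-1,0,0,0],[0,0,-1,-1,0,0,0],[0,0,0,-1,0,0,0],[0,0,0,-0.5,0,0,0],[0,0,0,0,0,0,0]]]'
python3 - <<'E'
from h import *
to([.5465,-.1165,.12],-37)
c=optics.read_camera('wrist');np.savez('w4.npz',**c);save('pics/w4.png',c['frame'])
E
```

```text
t: 13.15
tool_pos: [0.5615, -0.021, 0.0665]
orientation: [-1.568, 0.133, -0.134]
force: [-0.2, 0.5, 0.4]
opening: 0.0894
t: 13.95
tool_pos: [0.554, -0.0725, 0.1836]
orientation: [-1.569, 0.127, -0.139]
force: [0.2, 0.0, -0.8]
opening: 0.0933
t 13.95 pos [ 0.554  -0.0725  0.1836] yaw -9.7 F [ 0.2  0.  -0.8] M [-0.07 -0.05 -0.07] open 0.0933
 shift cm [-0.05  6.36 -4.45] turn deg [ 0.   27.3   0.44]
```

View pics/w4.png

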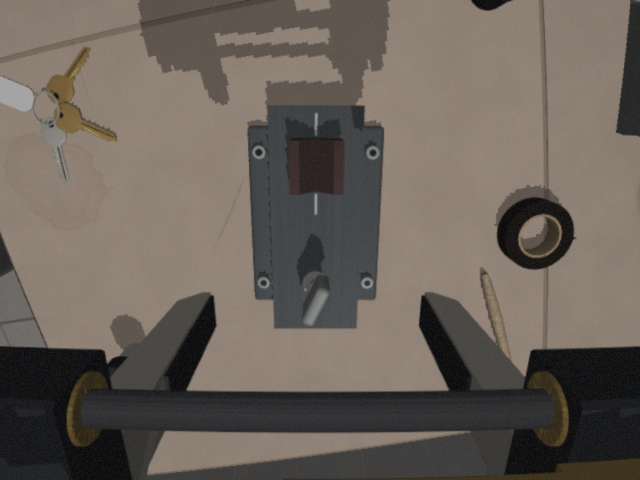

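The anvil sits square in the bore at (316,167), with its groove in line with both index lines (u=316 at v=122 and 204). The spade top runs from (327,280) to (308,322), about 27° off the holder axis, which agrees with the top view.

```bash
python3 -m creep '[[[0,0,0.3,-1,0,0,0],[0,0,0.5,-1.2,0,0,0],[0,0,0.5,-1.2,0,0,0],[0,0,0.5,-0.5,0,7,0],[0,0,0.5,0,0,7,0],[0,0,0.5,0,0,7,0],[0,0,0.3,0,0,6,0],[0,0,0,0,0,0,0]]]'
python3 - <<'E'
from h import *
to([.5463,-.116,.09],-37)
c=optics.read_camera('wrist');np.savez('w5.npz',**c);f=c['frame']
print(proj(c,[[.5463,-.116,.078]]))
save('pics/w5.png',f)
E
```

```text
t: 14.8
tool_pos: [0.542, -0.1166, 0.142]
orientation: [-1.51, 0.52, -0.512]
force: [-0.7, 0.7, -0.2]
opening: 0.0927
t 14.8 pos [ 0.542  -0.1166  0.142 ] yaw -37.76 F [-0.7  0.7 -0.2] M [-0.04  0.03  0.01] open 0.0927
 shift cm [0.33 5.19 0.32] turn deg [ 0.19 -0.75 -0.23]
[[320.82803169 265.71706535]]
```

View pics/w5.png

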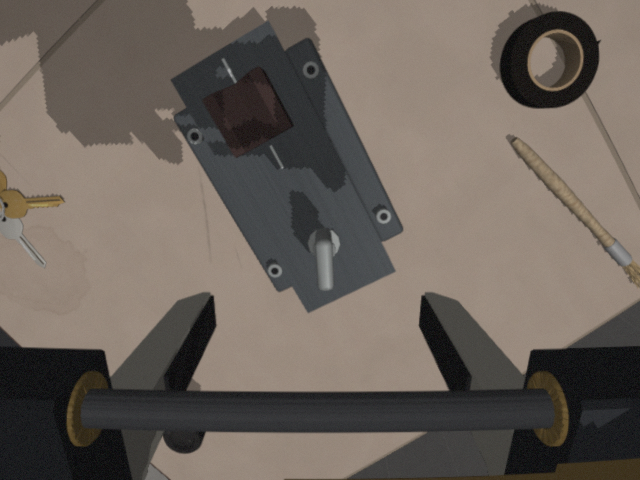

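Spade top is at (325,265), nearly upright in the picture (aligned with the pads), and matches the prediction within the camera's 1.6 mm lateral bias.

```bash
python3 -m creep '[[[0,0.2,0.8,0.2,0,-0.5,0],[0,0.1,1.2,0.1,0,0,0],[0,0,1.2,0,0,0,0],[0,0,1.2,0,0,0,0],[0,0,1.2,0,0,0,0],[0,0,0.8,0,0,0,0],[0,0,0.2,0,0,0,0],[0,0,0,0,0,0,0]]]'
python3 -c "
from h import *
to([.5463,-.116,.064],-37)"
```

```text
t: 15.65
tool_pos: [0.5448, -0.1161, 0.068]
orientation: [-1.515, 0.506, -0.493]
force: [-0.6, -0.1, -0.9]
opening: 0.093
t 15.65 pos [ 0.5448 -0.1161  0.068 ] yaw -36.51 F [-0.6 -0.1 -0.9] M [-0.03 -0.03  0.06] open 0.093
 shift cm [0.12 0.4  0.1 ] turn deg [ 0.25  0.49 -0.41]
```

```bash
python3 -m creep '[[[0,0.15,0.2,0.1,0,0,0],[0.5,0,0.2,0,0,0,0],[0.8,0,0,0,0,0,0],[0.8,0,0,0,0,0,0],[0.8,0,0,0,0,0,0],[0.8,0,0,0,0,0,0],[0.8,0,0,0,0,0,0],[0.8,0,0,0,0,0,0]]]' 20
python3 -m creep '[[[0.85,0,0,0,0,0,0],[0.9,0,0,0,0,0,0],[1,0,0,0,0,0,0],[1,0,0,0,0,0,0],[1,0,0,0,0,0,0],[1,0,0,0,0,0,0],[1,0,0,0,0,0,0],[1,0,0,0,0,0,0]]]' 20
python3 -c "
from h import *
to([.5463,-.116,.064],-37)"
```

```text
t: 16.45
tool_pos: [0.5486, -0.1167, 0.0663]
orientation: [-1.515, 0.502, -0.496]
force: [1.0, 0.0, -0.1]
opening: 0.0415
t: 17.25
tool_pos: [0.5476, -0.1158, 0.0663]
orientation: [-1.514, 0.504, -0.494]
force: [-0.7, 0.5, 0.9]
opening: 0.0097
t 17.25 pos [ 0.5476 -0.1158  0.0663] yaw -36.48 F [-0.7  0.5  0.9] M [ 0.    0.01 -0.  ] open 0.0097
 shift cm [-0.09  0.23 -0.09] turn deg [ 0.18  0.52 -0.32]
```

```bash
python3 -m creep '[[[1,0,0,0,0,3,0],[1,0,0,0,0,5,0],[1,0,0,0,0,5,0],[1,0,0,0,0,5,0],[1,0,0,0,0,5,0],[1,0,0,0,0,4,0],[1,0,0,0,0,2,0],[1,0,0,0,0,0,0]]]'
python3 -c "
from h import *
to([.5463,-.116,.066],-97)"
```

```text
t: 18.05
tool_pos: [0.5485, -0.117, 0.0663]
orientation: [-1.378, 0.907, -0.902]
force: [-1.5, 1.0, 1.4]
opening: 0.01
t 18.05 pos [ 0.5485 -0.117   0.0663] yaw -66.66 F [-1.5  1.   1.4] M [ 0.16  0.15 -0.02] open 0.01
 shift cm [-0.18  0.03 -0.16] turn deg [2.600e-01 3.034e+01 2.000e-02]
```

```bash
python3 -m creep '[[[1,0,0,0,0,4,0],[1,0,0,-0.1,0,6,0],[1,0,0,0,0,6,0],[1,0,0,0,0,6,0],[1,0,0,0,0,5,0],[1,0,0,0,0,4,0],[1,0,0,0,0,2,0],[1,0,0,0,0,0,0]]]'
python3 -c "
from h import *
to([.5463,-.116,.066],-97)"
```

```text
t: 18.85
tool_pos: [0.5486, -0.1187, 0.0662]
orientation: [-1.121, 1.342, -1.343]
force: [-0.8, 0.8, 1.8]
opening: 0.0095
t 18.85 pos [ 0.5486 -0.1187  0.0662] yaw -100.41 F [-0.8  0.8  1.8] M [ 0.24  0.12 -0.01] open 0.0095
 shift cm [-0.23  0.02 -0.28] turn deg [ 0.08 -3.41  0.18]
```

```bash
python3 -m creep '[[[0.3,0,0,0,0,0,0],[0,0,0,0,0,0,0],[0,0,0,0,0,0,0],[0,0,0,0,0,0,0],[0,0,0,0,0,0,0],[0,0,-0.3,0,0,0,0],[0,0,-1,0,0,0,0],[0,0,-1,0,0,0,0]]]'
python3 -m creep '[[[0,0,0,0,0,-4,0],[0,0,0,0,0,-8,0],[0,0,0,0,0,-8,0],[0,0,0,0,0,-8,0],[0,0,0,0,0,-8,0],[0,0,0,0,0,-8,0],[0,0,0,0,0,-8,0],[0,0,0,0,0,-8,0]]]'
python3 -m creep '[[[0,0,0,0,0,-8,0],[0,0,0,0,0,-8,0],[0,0,0,0,0,-8,0],[0,0,0,0,0,-8,0],[0,0,0,0,0,-8,0],[0,0,0,0,0,-8,0],[0,0,0,0,0,-8,0],[0,0,0,0,0,-8,0]]]'
python3 -c "
from h import *
to([.547,-.116,.09],80)"
```

```text
t: 19.65
tool_pos: [0.5478, -0.1184, 0.089]
orientation: [-1.126, 1.34, -1.338]
force: [0.5, -0.0, 0.1]
opening: 0.0692
t: 20.45
tool_pos: [0.5531, -0.12, 0.1016]
orientation: [-1.511, 0.509, -0.526]
force: [-0.3, -0.3, -0.1]
opening: 0.093
t: 21.25
tool_pos: [0.557, -0.1211, 0.1124]
orientation: [-1.549, -0.409, 0.383]
force: [0.3, -0.2, 0.5]
opening: 0.0932
t 21.25 pos [ 0.557  -0.1211  0.1124] yaw 28.93 F [ 0.3 -0.2  0.5] M [ 0.   -0.17  0.01] open 0.0932
 shift cm [-0.65  2.21  0.97] turn deg [  1.27 -51.08   0.2 ]
```

```bash
python3 -m creep '[[[0,0,0,0,0.2,-8,0],[0,0,0,0,0.2,-8,0],[0,0,0,0,0.2,-8,0],[0,0,0,0,0.2,-8,0],[0,0,0,0,0.2,-7,0],[0,0,0,0,0.2,-5,0],[0,0,0,0,0,-3,0],[0,0,0,0,0,0,0]]]'
python3 - <<'E'
from h import *
to([.547,-.1165,.0655],80)
c=optics.read_camera('wrist');np.savez('w6.npz',**c);f=c['frame']
print(proj(c,[[.547,-.1165,.078]]))
save('pics/w6.png',f)
E
```

```text
t: 22.05
tool_pos: [0.5606, -0.1221, 0.1231]
orientation: [-1.308, -1.066, 1.05]
force: [0.4, -0.3, -0.2]
opening: 0.0933
t 22.05 pos [ 0.5606 -0.1221  0.1231] yaw 78.23 F [ 0.4 -0.3 -0.2] M [ 0.04 -0.12 -0.02] open 0.0933
 shift cm [0.26 5.74 1.51] turn deg [ 0.71 -1.77  0.13]
[[321.23463451 252.45639   ]]
```

View pics/w6.png

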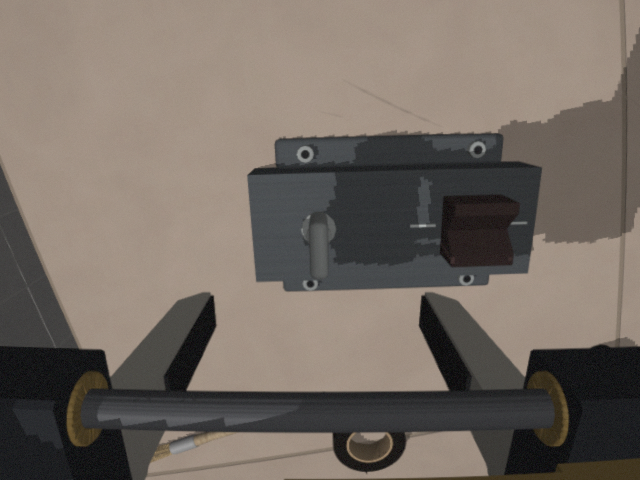

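The spade now stands across the block at (318,247), and the anvil is still in place in line with its index marks. The two grips put the screw axis at (0.5457, −0.1182), consistent with this view.

```bash
python3 -c "
from h import *
to([.5457,-.1182,.0655],79.5)"
python3 -m creep '[[[0,0.1,0,0.6,0.3,-0.8,0],[0,0,0.5,0.6,0.2,-0.4,0],[0,0,1,0.4,0.2,0,0],[0,0,1.2,0,0,0,0],[0,0,1.2,0,0,0,0],[0,0,1,0,0,0,0],[0,0,0.3,0,0,0,0],[0,0,0,0,0,0,0]]]'
python3 -c "
from h import *
to([.5457,-.1182,.0655],79.5)"
```

```text
t 22.1 pos [ 0.5607 -0.1221  0.1232] yaw 78.13 F [0.2 0.1 0. ] M [ 0.02 -0.09  0.01] open 0.0929
 shift cm [0.06 5.75 1.62] turn deg [ 0.73 -1.37  0.13]
t: 22.9
tool_pos: [0.5425, -0.1171, 0.0653]
orientation: [-1.289, -1.068, 1.068]
force: [0.2, 0.2, 0.3]
opening: 0.0934
t 22.9 pos [ 0.5425 -0.1171  0.0653] yaw 79.16 F [0.2 0.2 0.3] M [ 0.02 -0.12 -0.  ] open 0.0934
 shift cm [-0.05 -0.02 -0.34] turn deg [-0.17 -0.34  0.15]
```

```bash
python3 -m creep '[[[0.3,-0.05,0,-0.2,0,0,0],[0.6,0,0,-0.1,0,0,0],[0.8,0,0,0,0,0,0],[0.8,0,0,0,0,0,0],[0.8,0,0,0,0,0,0],[0.8,0,0,0,0,0,0],[0.8,0,0,0,0,0,0],[0.8,0,0,0,0,0,0]]]' 25
python3 -m creep '[[[0.85,0,0,0,0,0,0],[0.9,0,0,0,0,0,0],[1,0,0,0,0,0,0],[1,0,0,0,0,0,0],[1,0,0,0,0,0,0],[1,0,0,0,0,0,0],[1,0,0,0,0,0,0],[1,0,0,0,0,0,0]]]'
python3 -c "
from h import *
to([.5457,-.1182,.0655],-9.8)"
```

```text
t: 23.7
tool_pos: [0.5473, -0.1188, 0.0674]
orientation: [-1.292, -1.07, 1.067]
force: [-0.4, -0.2, -0.5]
opening: 0.0335
t: 24.5
tool_pos: [0.5473, -0.1185, 0.0674]
orientation: [-1.291, -1.071, 1.067]
force: [-0.3, 0.0, -0.1]
opening: 0.0097
t 24.5 pos [ 0.5473 -0.1185  0.0674] yaw 79.18 F [-0.3  0.  -0.1] M [ 0.06 -0.13  0.02] open 0.0097
 shift cm [0.   0.19 0.16] turn deg [-8.000e-02  8.898e+01  1.200e-01]
```

```bash
python3 -m creep '[[[1,0,0,0.1,0,4,0],[1,0,0.05,0,0,6,0],[1,0,0.05,0,0,6,0],[1,0,0,0,0,6,0],[1,0,0,0,0,6,0],[1,0,0,0,0,5,0],[1,0,0,0,0,3,0],[1,0,0,0,0,0,0]]]'
python3 -c "
from h import *
to([.5457,-.1182,.0655],-9.8)"
python3 -m creep '[[[1,0,0,0,0,4,0],[1,0,0,0,0,6,0],[1,0,0,0,0,6,0],[1,0,0,0,0,6,0],[1,0,0,0,0,5,0],[1,0,0,0,0,3,0],[1,0,0,0,0,1,0],[1,0,0,0,0,0,0]]]'
python3 -c "
from h import *
to([.5457,-.1182,.0655],-9.8)"
```

```text
t: 25.3
tool_pos: [0.5467, -0.1195, 0.0674]
orientation: [-1.495, -0.571, 0.568]
force: [0.4, 0.5, 0.2]
opening: 0.0098
t 25.3 pos [ 0.5467 -0.1195  0.0674] yaw 41.73 F [0.4 0.5 0.2] M [ 0.06 -0.15 -0.09] open 0.0098
 shift cm [0.01 0.19 0.16] turn deg [1.000e-02 5.153e+01 1.100e-01]
t: 26.1
tool_pos: [0.546, -0.1198, 0.0674]
orientation: [-1.566, -0.142, 0.142]
force: [-0.0, -0.0, -0.0]
opening: 0.0098
t 26.1 pos [ 0.546  -0.1198  0.0674] yaw 10.36 F [-0. -0. -0.] M [-0.02 -0.07 -0.01] open 0.0098
 shift cm [0.   0.19 0.17] turn deg [0.000e+00 2.016e+01 1.000e-02]
```

```bash
python3 -m creep '[[[1,0,0,0,0,3,0],[1,0,0,0,0,4,0],[1,0,0,0,0,3,0],[1,0,0,0,0,2,0],[1,0,0,0,0,1.5,0],[1,0,0,0,0,1,0],[1,0,0,0,0,0.5,0],[1,0,0,0,0,0,0]]]'
python3 -c "
from h import *
to([.5457,-.1182,.0655],-9.8)"
python3 -m creep '[[[1,0,0,0,0,1,0],[1,0,0,0,0,1,0],[1,0,0,0,0,1,0],[1,0,0,0,0,1,0],[1,0,0,0,0,1,0],[1,0,0,0,0,1,0],[1,0,0,0,0,1,0],[1,0,0,0,0,1,0]]]'
python3 -c "
from h import *
to([.5457,-.1182,.0655],-9.8)"
```

```text
t: 26.9
tool_pos: [0.5456, -0.1199, 0.0674]
orientation: [-1.57, 0.061, -0.06]
force: [-0.5, -0.7, 0.9]
opening: 0.0096
t 26.9 pos [ 0.5456 -0.1199  0.0674] yaw -4.44 F [-0.5 -0.7  0.9] M [ 0.04 -0.    0.03] open 0.0096
 shift cm [-0.    0.19  0.17] turn deg [ 0.01  5.36 -0.04]
t: 27.7
tool_pos: [0.5454, -0.1198, 0.0674]
orientation: [-1.564, 0.179, -0.177]
force: [-0.1, -0.1, 1.0]
opening: 0.0104
t 27.7 pos [ 0.5454 -0.1198  0.0674] yaw -13.0 F [-0.1 -0.1  1. ] M [-0.02  0.04  0.41] open 0.0104
 shift cm [-0.01  0.19  0.17] turn deg [ 0.02 -3.2  -0.06]
```

Torque jumped from about 0 to 0.41 N m at yaw −13°, a little past the expected −9.9°, so it is on the hard stop. Now back off to yaw +80.

```bash
python3 -m creep '[[[1,0,0,0,0,-2,0],[1,0,0,0,0,-4,0],[1,0,0,0,0,-6,0],[1,0,0,0,0,-6,0],[1,0,0,0,0,-6,0],[1,0,0,0,0,-6,0],[1,0,0,0,0,-6,0],[1,0,0,0,0,-6,0]]]'
python3 -m creep '[[[1,0,0,0,0,-6,0],[1,0,0,0,0,-6,0],[1,0,0,0,0,-6,0],[1,0,0,0,0,-5,0],[1,0,0,0,0,-4,0],[1,0,0,0,0,-3,0],[1,0,0,0,0,-1,0],[1,0,0,0,0,0,0]]]'
python3 -c "
from h import *
to([.5457,-.1182,.0655],80.2)"
```

```text
t: 28.5
tool_pos: [0.5465, -0.1196, 0.0674]
orientation: [-1.531, -0.411, 0.409]
force: [0.2, 0.2, 0.8]
opening: 0.0104
t: 29.3
tool_pos: [0.5472, -0.119, 0.0674]
orientation: [-1.402, -0.844, 0.839]
force: [-0.8, 0.4, 1.4]
opening: 0.0097
t 29.3 pos [ 0.5472 -0.119   0.0674] yaw 61.95 F [-0.8  0.4  1.4] M [ 0.05  0.   -0.03] open 0.0097
 shift cm [0.   0.19 0.17] turn deg [  0.11 -18.25   0.16]
```

```bash
python3 -m creep '[[[1,0,0,0,0,-3,0],[1,0,0,0,0,-4,0],[1,0,0,0,0,-4,0],[1,0,0,0,0,-3,0],[1,0,0,0,0,-2,0],[1,0,0,0,0,-1,0],[1,0,0,0,0,0,0],[1,0,0,0,0,0,0]]]'
python3 - <<'E'
from h import *
to([.5457,-.1182,.0655],80.2)
c=optics.read_camera('wrist');np.savez('w7.npz',**c);f=c['frame']
t=optics.read_camera('top');np.savez('t7.npz',**t)
im=np.zeros((600,800,3),np.uint8)
im[:,:]=cv2.resize(f[150:450,170:570],(800,600),interpolation=2)
save('pics/w7.png',im)
E
```

```text
t: 30.1
tool_pos: [0.5473, -0.1186, 0.0674]
orientation: [-1.295, -1.068, 1.061]
force: [-0.5, 0.7, 1.2]
opening: 0.0098
t 30.1 pos [ 0.5473 -0.1186  0.0674] yaw 78.81 F [-0.5  0.7  1.2] M [0.13 0.02 0.05] open 0.0098
 shift cm [0.   0.19 0.16] turn deg [ 0.14 -1.39  0.19]
```

Picture limit reached, so I check numerically from here. Opening is 9.8 mm as in the flush grips (it read 10.4 mm when skewed on the stop), so the spade follows the tool yaw. Last 1.4°.

```bash
python3 -m creep '[[[1,0,0,0,0,-0.7,0],[1,0,0,0,0,-0.7,0],[1,0,0,0,0,0,0],[1,0,0,0,0,0,0],[1,0,0,0,0,0,0],[1,0,0,0,0,0,0],[1,0,0,0,0,0,0],[1,0,0,0,0,0,0]]]'
python3 - <<'E'
from h import *
to([.5457,-.1182,.0655],80.1)
c=optics.read_camera('wrist');g=c['frame'].astype(int)
p=proj(c,[[.562,-.022,.056]])[0];print('anvil expected px',p)
m=((g.sum(2)<170)&(g[...,0]-g[...,2]>4)).astype(np.uint8)
r=np.zeros_like(m);u,v=p.astype(int);r[max(v-75,0):v+75,u-75:u+75]=1
m=cv2.morphologyEx(m*r,cv2.MORPH_CLOSE,np.ones((5,5)));ct=max(cv2.findContours(m,0,1)[0],key=cv2.contourArea)
print(cv2.boundingRect(ct),cv2.minAreaRect(ct))
x,y,w,h=cv2.boundingRect(ct)
C=onz(c,cv2.boxPoints(cv2.minAreaRect(ct)),.056);print(C.round(4),C.mean(0))
d=c['depth'];X=[]
for (vv,uu) in np.argwhere(m>0):
    z=d[vv,uu]
    if z>0:
        o,q=ray(c,[[uu,vv]]);X.append(o+q[0]*z)
X=np.array(X);print('height pct',np.percentile(X[:,2],[5,50,95,99]).round(4))
# bright index lines, and their yaw
W=X[X[:,2]>.051];print('top face mean',W.mean(0),W.min(0),W.max(0)); R=cv2.minAreaRect(W[:,:2].astype(np.float32)*1000);print(R)
E
```

```text
t: 31.0
tool_pos: [0.5473, -0.1185, 0.0674]
orientation: [-1.284, -1.087, 1.08]
force: [-0.1, 1.4, 1.7]
opening: 0.0098
t 31.0 pos [ 0.5473 -0.1185  0.0674] yaw 80.28 F [-0.1  1.4  1.7] M [0.05 0.04 0.04] open 0.0098
 shift cm [0.01 0.19 0.16] turn deg [0.14 0.18 0.2 ]
anvil expected px [528.90686563 302.75991034]
(465, 252, 105, 91) ((517.0, 297.0), (90.0, 104.0), 90.0)
[[ 0.5321 -0.0503  0.056 ]
 [ 0.5402 -0.0035  0.056 ]
 [ 0.587  -0.0019  0.056 ]
 [ 0.5771 -0.0526  0.056 ]] [ 0.55909449 -0.02710079  0.056     ]
height pct [0.0365 0.0502 0.0554 0.0559]
top face mean [ 0.56266713 -0.02495897  0.05448143] [ 0.51825766 -0.08407867  0.05100792] [ 0.58546547 -0.00191117  0.15405085]
((554.8544311523438, -47.506099700927734), (94.11764526367188, 44.2406120300293), 69.06771087646484)
```

Anvil top reads 55.4–55.9 mm (home is 56), the anvil is centred at the bore, and the screw is held at yaw 80.3°, i.e. 90° from seated within about half a degree. Handing in.

```bash
python3 -c "
from plant import robot
print(robot.close_job())"
```

```text
the job is handed in; nothing more can be done
None
```

The job is done and handed in at 31 s. The V-anvil is home in the bore with its groove on the index lines and has been let go. The thumbscrew was turned clockwise to its stop, backed off a quarter turn, and is still gripped there. Turning it clockwise took two grips because of the last joint's range.

**Last checks:**
- **Anvil:** the depth reading puts its top at 55.4–55.9 mm, against 56 mm when home. A wrist picture after release showed the groove in line with both index lines.
- **Seating:** torque rose from about 0 to 0.41 N m at the stop. The tool turned about 3° past the expected angle there, with the jaws skewed slightly on the spade (10.4 mm opening). The opening then returned to 9.7–9.8 mm, the same as in the earlier square grips.
- **Back-off:** the final tool yaw is 80.3°, against 80.1–80.4° for the holder's y axis, so the screw is loosened by about 1.57 rad.

**Disagreements and limits:**
- The top and wrist cameras differed by 2–3 mm, and the wrist camera by about 1.6 mm sideways. I corrected for this using relative measurements.
- The last colour-mask and box fit of the anvil was contaminated by its side faces and neighbouring pixels, so I did not use its angle.
- The last picture, of the backed-off screw, hit the 12-picture limit. That state was checked by numbers only.

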